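# Set the supply, then dock the pocket router

## Robot

A 7-joint arm with a two-finger parallel gripper is mounted at the origin on the work surface. World frame = base frame: x ahead of the robot, y to its left, z up, the work surface at z = 0. Lengths are in m, angles in rad, forces in N, time in s.
With the tool pointing down it reaches from about 0.425 to 0.875 m from the base axis. Payload 4.7 kg.
Tool frame: the origin (TCP) lies between the finger pads; the fingertips stand 11 mm ahead of it and the grasp point (between the pads) lies 8 mm behind it (manip.tip_reach is the z of the fingertips in the tool frame, in m); z points along the fingers, y is the direction in which the jaws open and shut (so a half turn about z gives the same grasp; the last joint's range is limited). The gripper opens to 85 mm and grips with 20 to 120 N. Pads are 22 mm wide; open, the fingers measure 114 mm over their backs; the gripper's body (76 mm by 85 mm) begins 54 mm behind the grasp point. The pads swing forward as they close: fully open they stand 13 mm farther back than shut.
Start: joints at [1.181, 0.321, -0.07, 1.45, 0.023, 1.371, -0.057], TCP at [0.255, -0.598, 0.242] pointing down, gripper open.
Joint ranges: [-2.86, 2.86], [-0.3, 2.09], [-1.38, 1.24], [0.06, 2.45], [-1.56, 4.7], [0.09, 2.05], [-2.69, 2.69]. Speed limits (rad/s): [2.57, 2.57, 3.14, 3.14, 3.14, 3.14, 3.14].

## Interface

Orientations are given as a unit quaternion [w, x, y, z].
In Python, from bench import sensors, get_image, calibration, job, finder, manip gives the robot as it stands. The module is installed in compiled form; this text tells all that it offers.
- The arm moves only by the shell command python3 -m inch 'ROWS' [FORCE]. ROWS is JSON, a list of rows, each a list of 3 entries, a list of its own where there are three numbers: the closure, from -1 (fully open) to 1 (shut), so that 0 is half open, then the shift along the tool's x, y, z in units of 50 mm (1.0 is 50 mm), then the turn about the tool's z in units of 5 degrees (1.0 is 5 degrees). A call has 1 to 12 rows; each row shifts and turns the commanded pose from where the row before left it, along the tool's axes as they then stand; what a row does not reach is not made up. A row lasts 1/8 s, in which the tool goes at most 62.5 mm and 10.7 degrees, less where a joint would pass 70% of its speed; a pose out of reach is approached as far as the arm can. A call is refused whole if a number of a shift passes 1 or a number of a turn 1, either way. A call with a gripper value outside its range is refused whole. The fingers move at their own pace and stop on an object; FORCE is the grip in N (left out, the last holds). Time passes only in rows, so rows that do not move let the fingers close. It gives the time, the measured TCP pose, the force and the opening at its end, in the units of the state.
- sensors.sense(): the state, without advancing time (a new reading comes with each control period).
- get_image(name): name is "scene" or "top" or "wrist"; returns the picture (384x512x3 uint8, red, green, blue); there is no depth.
- calibration(name): a dict with "camera_matrix" (3x3 intrinsics, pixels), "R" (3x3) and "t" (3): a world point X has camera coordinates R X + t; the wrist camera has in their place "mount" (4x4, takes a point from camera to tool coordinates, whose origin is the TCP and whose axes are the flange's). Camera axes: x right, y down, z forward; pixel columns grow to the right and rows downward; lengths in m; the calibration is good to about 2 mm. A picture is of the moment at which its call begins: read the wrist's pose just before it. calibration takes no time and is no camera call.
- job.sign_off(): hands the job in, once; it reports no verdict.
Trained networks look in the newest picture that a camera, given by its name, has taken for a name from the list of things; names that differ only in an ending like _2 or _b are one class to them, and where a whole thing is asked for, a point or a joint stands for the part that bears it (a point fixed in the world has none). Each returns a list of dicts, best first, with "score" (0 to 1); they miss things now and then, are a little off and sometimes report something else, mostly with a low value. They report only what shows in the picture. A call takes as long as a camera call. They do not tell look-alikes from the thing itself.
- finder.find_in(camera, target): "extent" ([left, top, right, bottom] in pixels, round what is visible of it).
The state is a dict: "time_s": time; "joints": joint angles; "qvel": joint speeds; "joint_efforts": joint torques, N m; "eef_pos": TCP position; "orientation": TCP orientation; "ft_force": force on the tool from outside, world axes, zero at the start; "torque": the same for the moment, N m; "finger_gap": finger opening in m.
Only numpy, scipy, OpenCV 4.12 (cv2) and the standard library are available. Lean on these libraries where they do the work, as an engineer would, in place of code of your own. Each camera call takes 0.05 s, during which the arm holds its last target.

## Task

Before the router gets power, turn the voltage knob on the power supply clockwise until its white pointer stands at the middle of the orange tab. Then pick up the black pocket router and lower it, still held, upright into the slot of the grey cradle until it rests fully on the slot's floor; do not drop it in. Let go, leave the knob at its setting and leave the other things on the desk where they are.

Things in the scene. Friction and masses are not known exactly. Their poses are not given: they have to be found in the camera images.
- knob (a joint): Angle of the supply's voltage knob, rad, limits 0 to 4.71. It grows as the knob is turned clockwise seen from above. Light friction (0.04 N m), no spring: it stays where it is left. Starts between 0.2 and 0.9; the orange tab stands clockwise of it, at a knob angle of 1.6 to 2.8.
- knob_grip (a point): Point on the knob's vertical axis, 96 mm above the desk. The black knob: a round skirt, diameter 60 mm (top face 73 mm above the desk), and on it an upright grip bar 50 mm long, 14 mm wide, 26 mm high (top 99 mm above the desk), to be pinched across its width from above. x axis: along the bar towards the pointer end; z up. It turns with the knob.
- knob_pointer (a point): The tip of the knob's pointer, a white line along one half of the bar's top, down its end and on to the skirt: at the skirt's edge, 31 mm from the turning axis. It turns with the knob; axes as knob_grip.
- tab_mark (a point): Middle of the inner edge of the orange tab, 31 mm from the knob's axis, 67 mm above the desk. The tab: a flat orange patch, 13 mm long radially, 18 degrees wide, on a thin light-grey ring around the knob; it stays put. x axis: from the knob's axis out through the tab's middle. (The blue strip at the clockwise end of the scale is not the tab.)
- supply: Adjustable power supply, fixed: grey box 150 mm (x) by 190 mm (y) by 65 mm high with a white top panel; origin at the centre of its underside, front to -x. The knob's axis is at x = 0, y = +30 mm in its frame; three coloured binding posts 14 mm high stand in a row at y = -75 mm, x = -35, 0 and 35 mm.
- router: Pocket router, loose, about 0.16 kg: black box 94 mm long (its x), 24 mm thick (its y), 76 mm high (z), standing on its long narrow edge on the desk; orange ports and one blue port on its +x end. Origin at the centre of its underside. Pinch it across its 24 mm thickness near the top.
- slot (a point): Centre of the slot's floor in the fixed grey cradle, 8 mm above the desk. Foot plate 130 by 80 mm; slot 100 mm long (its x), 29 mm wide (its y), straight walls to 26 mm above the desk, then lips flaring outward on the long sides to 37 mm above the desk. z up. The router fits either way round; seated, its underside rests on the slot's floor.
- mug: Bystander: blue mug, 80 mm diameter, 90 mm high, origin under its centre.
- tape: Bystander: roll of clear tape lying flat, 70 mm diameter, 24 mm high, origin under its centre.
- white_switch: Bystander: white network box lying flat, 100 by 80 by 26 mm, origin under its centre.
- driver: Bystander: screwdriver with a yellow handle lying on the desk, about 200 mm long.
- stapler: Bystander: red stapler, 130 by 32 by 44 mm, origin under its centre.
Not all that is in view belongs to the job. There is more than one size of the supply; the one meant has the size given above.

How it is judged:
On the way, in this order (a step that is already met when the one before it is completed fails the run):
1. the knob's pointer is set to the orange tab and the knob let go, with the router not yet at the cradle (horizontal distance between knob_pointer and tab_mark below 0.00486 m and velocity of joint knob between -0.1 and 0.1 rad/s and contact force between supply and the fingers below 0.1 N and horizontal distance between router and slot above 0.08 m), for 0.2 s.
2. the router, held in the fingers, has been lowered upright at least 8 mm below the top of the cradle's lips, in line with the slot (x of router in the frame of slot between -0.006 and 0.006 m and y of router in the frame of slot between -0.006 and 0.006 m and z of router in the frame of slot between -0.003 and 0.021 m and contact force between router and the fingers above 1 N and angle between router's own z axis and vertical below 0.2 rad), for 0.05 s.
At the end, for the whole second after the job is handed in: The knob's pointer is within the orange tab (9 degrees either side of its middle) and still; the router stands upright (within 4 degrees) in the cradle's slot, centred within 6 mm and in line within 7 degrees, its underside within 2.5 mm of the slot's floor, at rest and released (horizontal distance between knob_pointer and tab_mark below 0.00486 m and velocity of joint knob between -0.1 and 0.1 rad/s and x of router in the frame of slot between -0.006 and 0.006 m and y of router in the frame of slot between -0.006 and 0.006 m and z of router in the frame of slot between -0.003 and 0.0025 m and angle between the x axis of router and the x axis of slot, either way round below 0.12 rad and angle between router's own z axis and vertical below 0.07 rad and linear speed of router below 0.02 m/s and contact force between router and the fingers below 0.1 N); the robot touches nothing.
It fails at once if the mug is pushed more than 30 mm (distance of mug from where it was at the start of the episode above 0.03 m).
It fails at once if the tape is pushed more than 30 mm (distance of tape from where it was at the start of the episode above 0.03 m).
It fails at once if the white switch is pushed more than 30 mm (distance of white_switch from where it was at the start of the episode above 0.03 m).
It fails at once if the driver is pushed more than 30 mm (distance of driver from where it was at the start of the episode above 0.03 m).
It fails at once if the stapler is pushed more than 30 mm (distance of stapler from where it was at the start of the episode above 0.03 m).
It also fails if it takes over 67 s, if anything falls off the work surface, if the arm or the gripper's body presses on something with over 40 N, if the wrist force passes 120 N, or if a joint passes its speed limit or range.

## Working session

There is one attempt and no reset: what is moved stays moved. The work goes in short steps, Python scripts to look and compute and a shell command to move; the robot and the scene stay as the last step left them, time stands still between calls to the robot, and variables do not carry over. Pictures are saved under pics/ and viewed, and the job is handed in when it is done.

```bash
mkdir -p pics; ls; python3 - <<'E'
from bench import sensors, get_image, calibration, job, finder, manip
import cv2, numpy as np
print(sensors.sense())
for n in ["scene","top","wrist"]:
    im=get_image(n); cv2.imwrite(f"pics/{n}0.png",im[:,:,::-1])
    print(n,calibration(n))
print(manip.tip_reach)
E
```

```text
pics
{'time_s': 0.0, 'joints': array([ 1.18111311,  0.32184096, -0.07006982,  1.45170499,  0.0225708 ,
        1.37079692, -0.05690775]), 'qvel': array([-0.00112337, -0.00068914,  0.00117747, -0.00158044,  0.00066635,
        0.0005742 , -0.00101681]), 'joint_efforts': array([-2.64595423e-03, -4.93579030e+01, -3.83420046e-01, -3.14334333e+01,
        1.30749526e-02,  1.14084827e-02,  3.20320828e-05]), 'eef_pos': array([ 0.25513243, -0.59725817,  0.24119664]), 'orientation': array([-9.53613714e-04,  9.79688196e-01,  2.00524501e-01, -2.33970120e-04]), 'ft_force': array([ 0.00676718, -0.22060007,  0.55580476]), 'torque': array([0.01203455, 0.03770936, 0.01049329]), 'finger_gap': 0.08525187408997231}
scene {'camera_matrix': array([[355.39365058,   0.        , 253.20019803],
       [  0.        , 355.39365058, 193.18679703],
       [  0.        ,   0.        ,   1.        ]]), 'R': array([[ 0.88554545,  0.46405946, -0.02140256],
       [ 0.30479472, -0.6151613 , -0.72710161],
       [-0.35058441,  0.63735814, -0.68619616]]), 't': array([-0.44826909, -0.16826988,  1.13512634])}
top {'camer
[... 205 characters left out ...]
-0.00554087],
       [-0.97512876, -0.01888764, -0.22083286],
       [ 0.22067786,  0.00995659, -0.97529593]]), 't': array([-0.07482097,  0.54368135,  1.00925628])}
wrist {'camera_matrix': array([[290.23034471,   0.        , 255.90398841],
       [  0.        , 290.23034471, 193.67862142],
       [  0.        ,   0.        ,   1.        ]]), 'mount': array([[ 5.52134835e-04, -9.56037748e-01, -2.93243107e-01,
         7.50241921e-02],
       [ 9.99999810e-01,  4.47735993e-04,  4.23137720e-04,
         1.09148018e-03],
       [-2.73240139e-04, -2.93243285e-01,  9.56037814e-01,
        -1.30950862e-01],
       [ 0.00000000e+00,  0.00000000e+00,  0.00000000e+00,
         1.00000000e+00]])}
0.011
```

View pics/scene0.png

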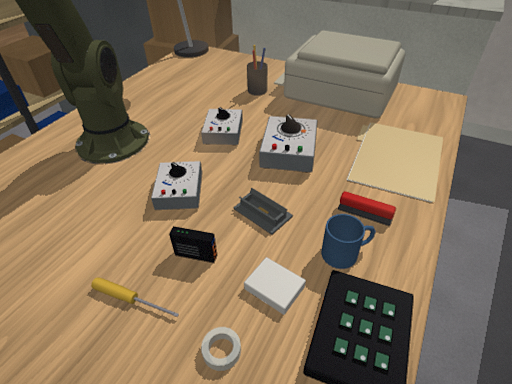

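View pics/top0.png

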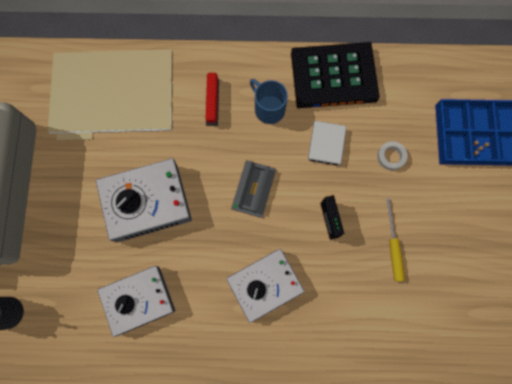

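View pics/wrist0.png

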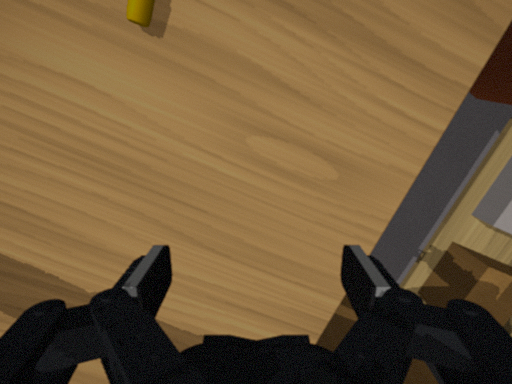

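The top view shows the large supply at about (143,200), with its orange tab near (128,186). The cradle is at (254,189) and the router at (332,217). The two smaller supplies are look-alikes.

```bash
cat > h.py <<'E'
from bench import sensors, get_image, calibration, job, finder, manip
import cv2, numpy as np
from scipy.spatial.transform import Rotation as Ro
def cam(name,s=None):
    c=calibration(name)
    K=c["camera_matrix"]
    if name!="wrist": return K,c["R"],c["t"]
    if s is None: s=sensors.sense()
    q=s["orientation"]; T=np.eye(4); T[:3,:3]=Ro.from_quat([q[1],q[2],q[3],q[0]]).as_matrix(); T[:3,3]=s["eef_pos"]
    W=np.linalg.inv(T@c["mount"]); return K,W[:3,:3],W[:3,3]
def back(C,uv,z):
    K,R,t=C; uv=np.atleast_2d(uv).astype(float)
    d=(np.c_[uv,np.ones(len(uv))]@np.linalg.inv(K).T)@R; o=-R.T@t
    return o+d*((z-o[2])/d[:,2])[:,None]
def proj(C,X):
    K,R,t=C; p=(np.atleast_2d(X)@R.T+t)@K.T; return p[:,:2]/p[:,2:]
def toolaxes(s=None):
    s=s or sensors.sense(); q=s["orientation"]; return Ro.from_quat([q[1],q[2],q[3],q[0]]).as_matrix()
def crop(im,box,k,fn):
    x0,y0,x1,y1=box; c=cv2.resize(im[y0:y1,x0:x1,::-1],None,fx=k,fy=k,interpolation=cv2.INTER_CUBIC); cv2.imwrite(fn,c)
E
python3 - <<'E'
from h import *
im=get_image("top"); C=cam("top")
for n in ["knob_grip","supply","router","slot","mug","tape","stapler"]:
    for d in finder.find_in("top",n)[:4]:
        e=d["extent"]; print(n,round(d["score"],2),np.round(e,1), np.round(back(C,[(e[0]+e[2])/2,(e[1]+e[3])/2],0.05),3))
crop(im,(85,140,205,250),6,"pics/sup_t.png")
crop(im,(220,140,360,250),5,"pics/rs_t.png")
im=get_image("scene")
crop(im,(245,100,335,185),8,"pics/sup_s.png")
crop(im,(160,180,300,270),5,"pics/rs_s.png")
E
```

```text
knob_grip 0.91 [112.5 189.1 142.3 216.2] [[0.516 0.228 0.05 ]]
knob_grip 0.89 [111.6 296.  135.4 318.1] [[0.279 0.217 0.05 ]]
knob_grip 0.53 [245.7 280.2 266.6 300.4] [[ 0.321 -0.078  0.05 ]]
supply 0.94 [ 93.3 269.  173.  336.3] [[0.289 0.197 0.05 ]]
supply 0.73 [223.9 252.1 303.3 323.1] [[ 0.327 -0.095  0.05 ]]
supply 0.58 [ 96.  162.8 192.4 242.5] [[0.517 0.188 0.05 ]]
router 0.61 [318.1 196.2 342.4 244.4] [[ 0.484 -0.247  0.05 ]]
slot 0.93 [231.4 160.  279.  220.2] [[ 0.552 -0.072  0.05 ]]
mug 0.65 [251.2  77.7 288.3 125.7] [[ 0.777 -0.103  0.05 ]]
tape 0.92 [378.6 140.7 406.  171. ] [[ 0.643 -0.399  0.05 ]]
stapler 0.79 [207.1  72.6 222.  124. ] [[0.784 0.033 0.05 ]]
```

View pics/sup_t.png

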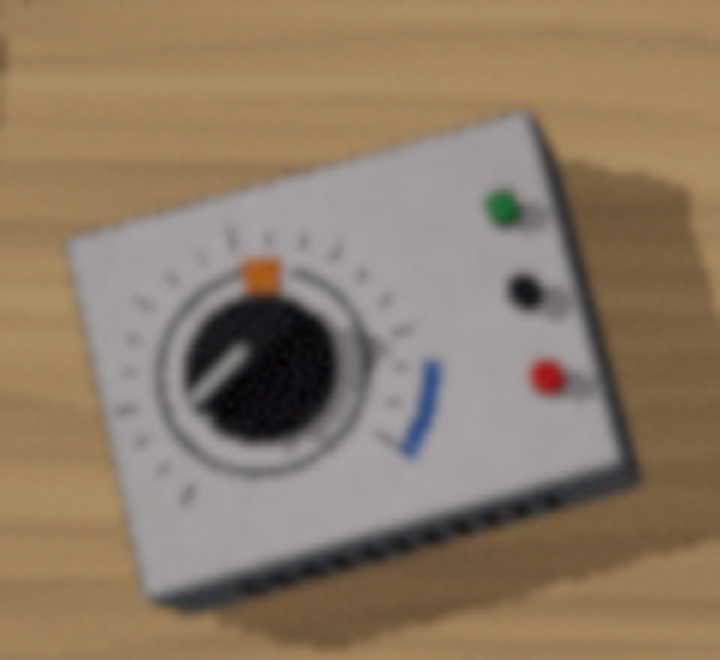

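View pics/rs_t.png

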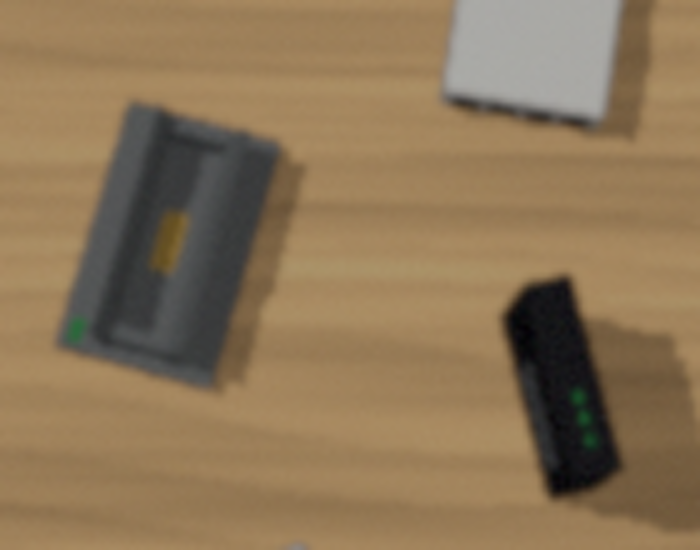

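View pics/sup_s.png

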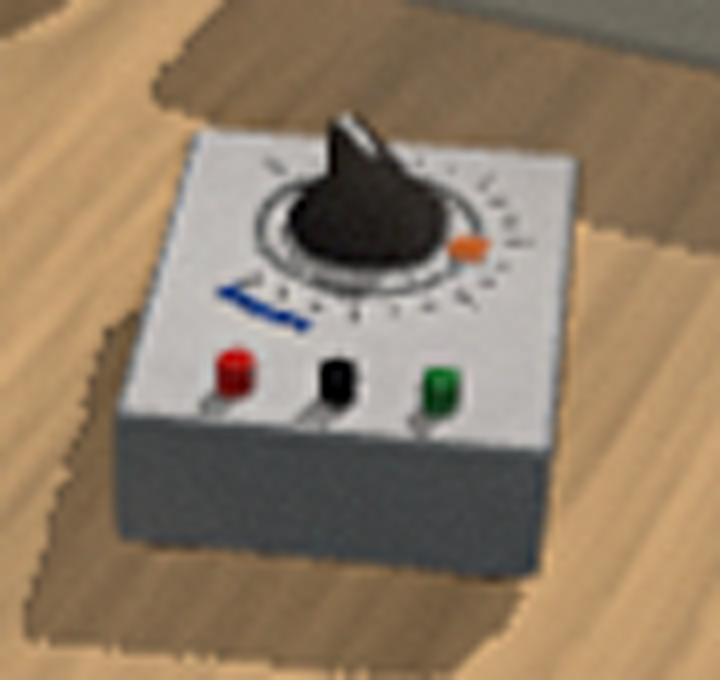

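View pics/rs_s.png

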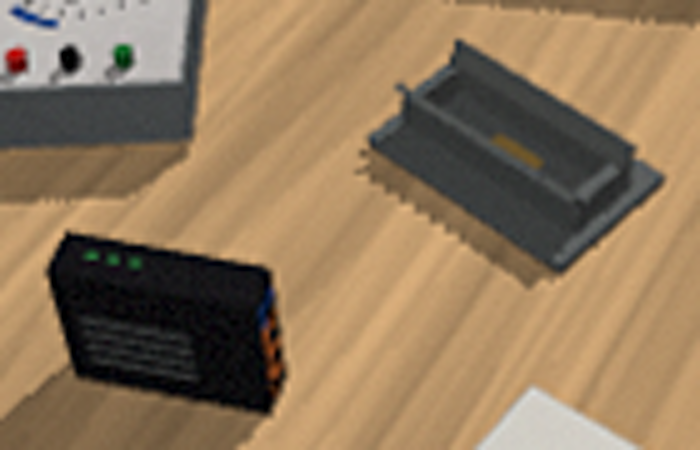

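```bash
cat > fit.py <<'E'
from h import *
from scipy.optimize import least_squares
def fit(obs,z0,x0):
    # obs: list of (camera tuple, local pts Nx3, px Nx2)
    def w(p,L):
        c,s=np.cos(p[2]),np.sin(p[2]); L=np.asarray(L,float)
        return np.c_[p[0]+c*L[:,0]-s*L[:,1],p[1]+s*L[:,0]+c*L[:,1],z0+L[:,2]]
    f=lambda p: np.concatenate([(proj(C,w(p,L))-px).ravel() for C,L,px in obs])
    r=least_squares(f,x0,loss='soft_l1'); return r.x,f(r.x).reshape(-1,2)
E
python3 - <<'E'
from fit import *
T=cam("top");S=cam("scene")
def pt(p,x0,y0,k): return (np.array(p,float)+.5)/k-.5+[x0,y0]
L=[(.075,.095,.065),(.075,-.095,.065),(-.075,-.095,.065),(-.075,.095,.065)]
a=pt([(68,240),(530,112),(622,460),(148,598)],85,140,6)
# scene corners: posts side nearest: left-bottom = (-.075,-.095), right-bottom=(.075,-.095)
b=pt([(120,412),(550,450),(575,157),(200,130)],245,100,8)
Ls=[(-.075,-.095,.065),(.075,-.095,.065),(.075,.095,.065),(-.075,.095,.065)]
for o in ([(T,L,a)],[(S,Ls,b)],[(T,L,a),(S,Ls,b)]):
    x,r=fit(o,0,[.517,.188,.2]); print("supply",x,np.degrees(x[2]),np.round(r,1).tolist())
c,s=np.cos(x[2]),np.sin(x[2]); k=np.array([x[0]-s*.03,x[1]+c*.03]); print("knob",k)
print("knob px top",proj(T,[*k,.099]),proj(T,[*k,.073]))
tab=back(T,pt([262,277],85,140,6),.066)[0]; print("tab",tab, np.linalg.norm(tab[:2]-k),np.degrees(np.arctan2(*(tab[:2]-k)[::-1])))
p=back(T,pt([(245,350),(198,402)],85,140,6),.099); d=p[1]-p[0];print("ptr",p,np.degrees(np.arctan2(d[1],d[0])))
# router : top face z=.076 in top crop (5x, 220,140)
a=pt([(520,288),(570,277),(620,467),(552,495)],220,140,5)
print(back(T,a,.076))
# cradle foot plate corners: lips at z .037
a=pt([(135,103),(280,145),(212,387),(58,345)],220,140,5)
print(back(T,a,.037),back(T,a,.008))
E
```

```text
supply [0.5257388  0.19130231 0.30882518] 17.694379355800645 [[-1.1, -0.5], [0.4, -1.4], [1.2, 0.5], [-0.5, 1.0]]
supply [0.52776358 0.18861514 0.30470314] 17.45820373152255 [[-1.0, 0.2], [0.7, 0.5], [1.0, -0.6], [-0.8, -0.9]]
supply [0.52632848 0.19073096 0.30774659] 17.63258070730422 [[-0.8, -0.8], [0.7, -1.6], [1.5, 0.3], [-0.3, 0.7], [-1.0, -0.3], [0.6, -0.1], [0.7, -1.1], [-1.1, -1.3]]
knob [0.51724112 0.21932152]
knob px top [[125.34856968 198.01164146]] [[128.45217816 200.36433605]]
tab [0.55342304 0.22458062 0.066     ] 0.03656212604116385 8.270120491773461
ptr [[0.51746186 0.21918617 0.099     ]
 [0.49733126 0.23511296 0.099     ]] 141.64991723824795
[[ 0.53275662 -0.22892162  0.076     ]
 [ 0.53836759 -0.25191639  0.076     ]
 [ 0.45113032 -0.27276821  0.076     ]
 [ 0.43787194 -0.24195713  0.076     ]]
[[ 0.62946416 -0.0494543   0.037     ]
 [ 0.60966528 -0.11996893  0.037     ]
 [ 0.49064894 -0.08899491  0.037     ]
 [ 0.50936522 -0.01573893  0.037     ]] [[ 0.63817478 -0.04877129  0.008     ]
 [ 0.61783778 -0.12120249  0.008     ]
 [ 0.49558661 -0.08938661  0.008     ]
 [ 0.51481159 -0.01413955  0.008     ]]
```

```bash
python3 -m inch '[[-1,[0.86,-0.5,0],0],[-1,[0.86,-0.5,0],0],[-1,[0.86,-0.5,0],0],[-1,[0.86,-0.5,0],0],[-1,[0.86,-0.5,0],0],[-1,[0.86,-0.5,0],0],[-1,[0.86,-0.5,0],0],[-1,[0.86,-0.5,0],0],[-1,[0.86,-0.5,0],0],[-1,[0.82,-0.5,0],0]]'; python3 -m inch '[[-1,[0.3,-0.88,0],-1],[-1,[0.22,-0.91,0],-1],[-1,[0.14,-0.92,0],-1],[-1,[0.05,-0.93,0],-1],[-1,[-0.03,-0.93,0],-1],[-1,[-0.1,-0.93,0],-1],[-1,[-0.18,-0.92,0],-1],[-1,[-0.26,-0.9,0],-1],[-1,[-0.34,-0.87,0],-1]]'
```

```text
time_s: 1.85
eef_pos: [0.5516, -0.1983, 0.2426]
orientation: [0.0, 0.98, 0.201, 0.0]
ft_force: [-0.4, 0.0, -0.0]
finger_gap: 0.0853
time_s: 2.98
eef_pos: [0.3558, 0.0611, 0.2405]
orientation: [-0.002, 0.861, 0.508, -0.004]
ft_force: [-0.4, -0.1, 0.5]
finger_gap: 0.0852
```

```bash
python3 -m inch '[[-1,[0,0,0],0]]'; cat > plan.py <<'E'
from h import *
def plan(x,y,z=None):
    s=sensors.sense();A=toolaxes(s);d=np.array([x,y,s["eef_pos"][2] if z is None else z])-s["eef_pos"]
    print("at",s["eef_pos"].round(4),"xang",np.degrees(np.arctan2(A[1,0],A[0,0])).round(2),"units",(A.T@d/.05).round(3),"j7",s["joints"][6].round(2),"t",round(s["time_s"],2),"gap",round(s["finger_gap"],4))
E
python3 -c "
from plan import *
plan(.5172,.2193,.242)"
```

```text
time_s: 3.1
eef_pos: [0.3552, 0.064, 0.2395]
orientation: [-0.003, 0.859, 0.511, -0.004]
ft_force: [-0.1, -0.1, -0.1]
finger_gap: 0.0851
at [0.3552 0.064  0.2395] xang 61.53 units [ 4.274  1.366 -0.082] j7 -0.67 t 3.1 gap 0.0851
```

```bash
python3 -m inch '[[-1,[0.85,0.27,0],0],[-1,[0.85,0.27,0],0],[-1,[0.85,0.27,0],0],[-1,[0.85,0.27,0],0],[-1,[0.87,0.29,-0.08],0],[-1,[0,0,0],-1],[-1,[0,0,0],-1],[-1,[0,0,0],-1],[-1,[0,0,0],-1],[-1,[0,0,0],-1],[-1,[0,0,0],-1],[-1,[0,0,0],-1]]';python3 -m inch '[[-1,[0,0,0],-1],[-1,[0,0,0],-1],[-1,[0,0,0],-1],[-1,[0,0,0],-1],[-1,[0,0,0],-1],[-1,[0,0,0],-1],[-1,[0,0,0],-1],[-1,[0,0,0],-1],[-1,[0,0,0],-1],[-1,[0,0,0],0],[-1,[0,0,0],0]]'
cat > look.py <<'E'
import sys
from plan import *
def look(fn,k=1.5):
    s=sensors.sense(); im=get_image("wrist"); cv2.imwrite("pics/raw_"+fn,im[:,:,::-1]); crop(im,(0,0,512,384),k,"pics/"+fn); return s,im,cam("wrist",s)
E
python3 -c "
from look import *
plan(.5172,.2193,.242)
s,im,C=look('w1.png'); print(proj(C,[[.5172,.2193,.099],[.5172,.2193,.073]]))
print(finder.find_in('wrist','knob_grip'),finder.find_in('wrist','supply'))"
```

```text
time_s: 4.6
eef_pos: [0.5203, 0.2139, 0.2418]
orientation: [-0.005, 0.668, 0.744, -0.003]
ft_force: [0.2, 0.1, -0.9]
finger_gap: 0.0854
time_s: 5.98
eef_pos: [0.5197, 0.2145, 0.2417]
orientation: [-0.005, 0.334, 0.942, -0.002]
ft_force: [0.5, -0.2, -0.4]
finger_gap: 0.0857
at [0.5197 0.2145 0.2417] xang 140.94 units [ 0.099  0.043 -0.006] j7 0.39 t 5.97 gap 0.0857
[[259.39577926 179.88052686]
 [259.2474296  173.95028659]]
[{'extent': [83.3, 0.0, 123.9, 18.4], 'score': 0.96}, {'extent': [232.0, 147.7, 285.9, 204.2], 'score': 0.88}] [{'extent': [0.0, 162.3, 41.0, 279.4], 'score': 0.75}, {'extent': [147.0, 84.1, 345.9, 286.7], 'score': 0.63}]
```

View pics/w1.png

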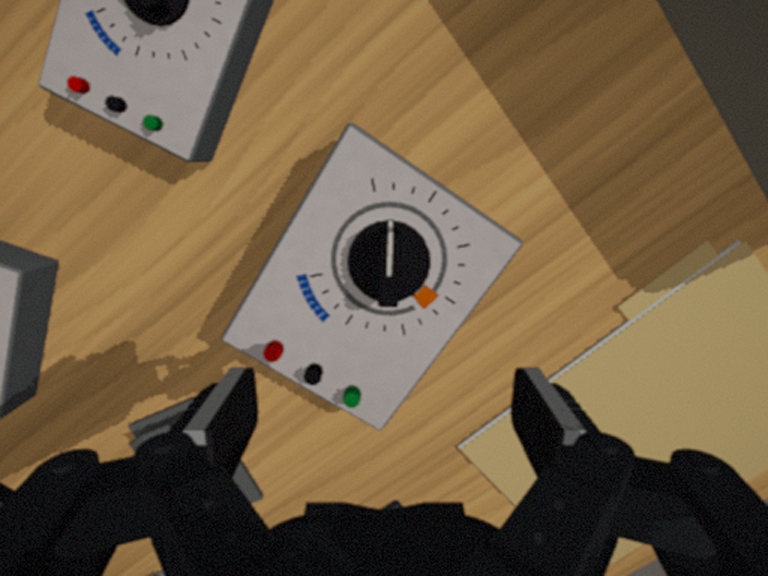

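The wrist view shows the knob at about (389,262) in the 1.5x picture. The pointer points up at (390,222), and the tab is at (425,296) down to the right. I'll measure this precisely.

```bash
cat > kn.py <<'E'
from look import *
def knob(s,im,C,ctr0=(.5172,.2193),off=np.zeros(2)):
    im=im.astype(int);h,w=im.shape[:2]
    r,g,b=im[...,0],im[...,1],im[...,2]
    def loc(z):
        yy,xx=np.mgrid[0:h,0:w]; return back(C,np.c_[xx.ravel(),yy.ravel()],z).reshape(h,w,3)
    W=loc(.067); d=np.hypot(W[...,0]-ctr0[0],W[...,1]-ctr0[1])
    o=(r>140)&(b<90)&(r-g>50)&(d<.06)
    tab=W[o][:,:2].mean(0)
    # skirt disc: dark pixels in top-plane z=.073
    Wk=loc(.073); dk=np.hypot(Wk[...,0]-ctr0[0],Wk[...,1]-ctr0[1])
    Wt=loc(.099); dt=np.hypot(Wt[...,0]-ctr0[0],Wt[...,1]-ctr0[1])
    p=(r>130)&(b>120)&(dt<.023)
    P=Wt[p][:,:2]
    out=dict(ntab=o.sum(),tab=tab,nptr=p.sum())
    if p.sum()>10:
        m=P.mean(0); u,sv,v=np.linalg.svd(P-m); t=v[0]; 
        pr=(P-m)@t; out.update(ptr=m,ends=(m+t*pr.min(),m+t*pr.max()),ang=np.degrees(np.arctan2(t[1],t[0])))
    return out
E
python3 - <<'E'
from kn import *
import math
s=sensors.sense(); im=cv2.imread("pics/raw_w1.png")[:,:,::-1]; C=cam("wrist",s)
print(knob(s,im,C))
# supply corners from w1
px=(np.array([(350,124),(521,242),(382,429),(223,340)],float)+.5)/1.5-.5
print(back(C,px,.065))
from fit import *
L=[(-.075,.095,.065),(.075,.095,.065),(.075,-.095,.065),(-.075,-.095,.065)]
x,r=fit([(C,L,px)],0,[.52,.19,.3]); print(x,np.degrees(x[2]),r.round(1).tolist(), x[0]-np.sin(x[2])*.03,x[1]+np.cos(x[2])*.03)
E
python3 - <<'E'
import cv2
im=cv2.imread("pics/raw_w1.png"); cv2.imwrite("pics/w1c.png",cv2.resize(im[120:225,205:315],None,fx=6,fy=6,interpolation=cv2.INTER_CUBIC))
E
```

```text
{'ntab': np.int64(138), 'tab': array([0.55531195, 0.22306977]), 'nptr': np.int64(82), 'ptr': array([0.51404662, 0.22375377]), 'ends': (array([0.49908025, 0.23159986]), array([0.53858226, 0.21089101])), 'ang': np.float64(-27.665689563966698)}
[[0.4293241  0.25679496 0.065     ]
 [0.56631382 0.300867   0.065     ]
 [0.62403121 0.12650621 0.065     ]
 [0.48660472 0.08086133 0.065     ]]
[0.52729708 0.1911833  0.31182419] 17.866210094637648 [[-0.3, -3.4], [4.6, 0.1], [0.2, 3.3], [-2.9, 0.6]] 0.5180932175267052 0.2197365629249513
```

View pics/w1c.png

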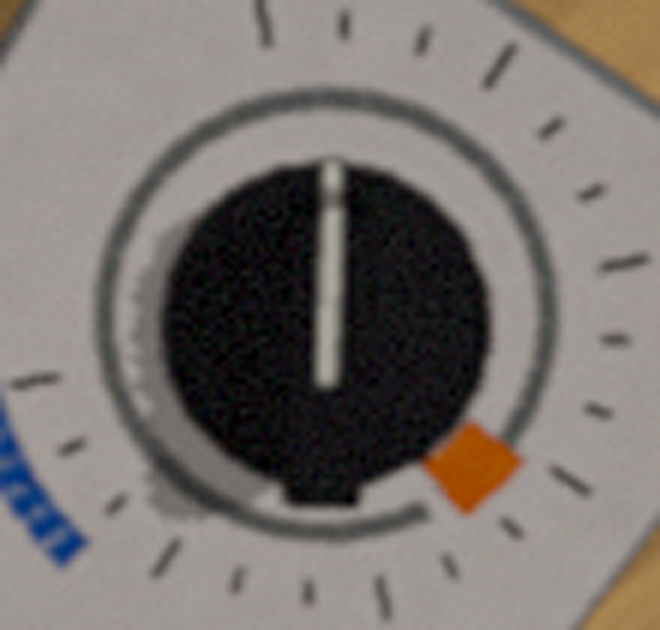

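```bash
python3 - <<'E'
from kn import *
s=sensors.sense(); C=cam("wrist",s)
f=lambda p:(np.array(p,float)+.5)/6-.5+[205,120]
k=np.array([.5172,.2193])
P=back(C,f([(326,385),(331,205)]),.099); d=P[1]-P[0]; print(P,np.linalg.norm(d),np.degrees(np.arctan2(d[1],d[0])))
Q=back(C,f([(330,160)]),.073);d=(Q[0,:2]-k);print(Q,np.linalg.norm(d),np.degrees(np.arctan2(d[1],d[0])))
c=back(C,f([(327,326)]),.073);print(c)
t=back(C,f([(448,441),(493,488),(470,465)]),.067);
for a in t:
  d=a[:2]-c[0,:2]; print(np.linalg.norm(d),np.degrees(np.arctan2(d[1],d[0])))
r=back(C,f([(327,97),(547,318),(327,532),(104,318)]),.066)
print(np.linalg.norm(r[:,:2]-c[0,:2],axis=1), r.mean(0))
plan(*c[0,:2],.242)
E
```

```text
[[0.51951431 0.21710752 0.099     ]
 [0.49710228 0.2360978  0.099     ]] 0.029375669718181518 139.72454171060315
[[0.49422995 0.23840596 0.073     ]] 0.02987743575467563 140.24709340527295
[[0.51663904 0.21977629 0.073     ]]
0.031963149441148066 5.30411867816525
0.0443938318749326 5.044738795292002
0.03816111548544562 4.9564605866798
[0.03912189 0.03965379 0.04100131 0.04018991] [0.51697675 0.21935434 0.066     ]
at [0.5193 0.2152 0.2416] xang 141.06 units [ 0.099  0.038 -0.007] j7 0.39 t 6.12 gap 0.0855
```

```bash
python3 -m inch '[[-1,[0.1,0.04,0],0.2],[-1,[0,0,1],0],[-1,[0,0,0.9],0],[-1,[0,0,0.7],0],[-1,[0,0,0.35],0],[-1,[0,0,0],0],[-1,[0,0,0],0]]' 30
python3 -c "
from look import *
plan(.517,.2195,.088)
s,im,C=look('w2.png')"
```

```text
time_s: 7.0
eef_pos: [0.5159, 0.2209, 0.0958]
orientation: [-0.004, 0.341, 0.94, -0.001]
ft_force: [-0.2, 0.3, 0.0]
finger_gap: 0.0853
at [0.5159 0.2209 0.0958] xang 140.14 units [-0.036 -0.006  0.155] j7 0.31 t 7.0 gap 0.0853
```

View pics/w2.png

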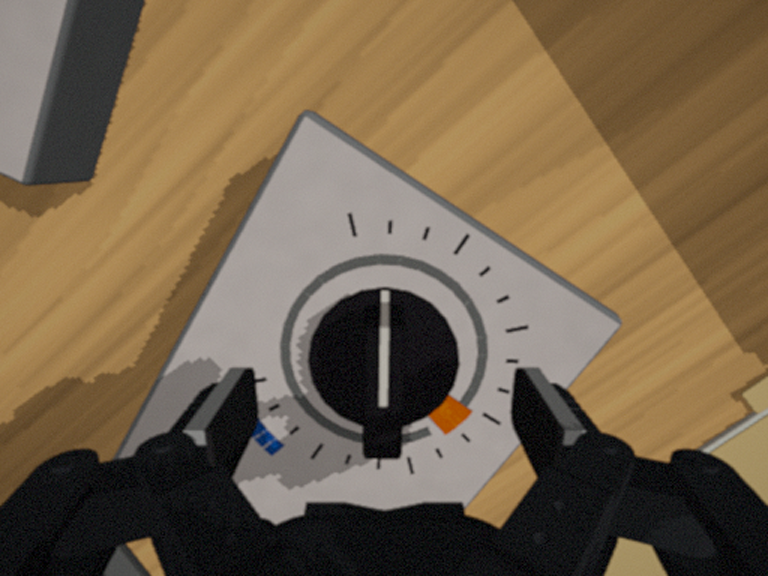

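The bar sits midway between the pads, about x=384 between the pads at 252 and 518. Next I lower the last 7 mm and close.

```bash
python3 -m inch '[[-1,[-0.02,0,0.15],0],[0,[0,0,0],0],[0.5,[0,0,0],0],[1,[0,0,0],0],[1,[0,0,0],0],[1,[0,0,0],0],[1,[0,0,0],0],[1,[0,0,0],0]]' 30
python3 -c "
from look import *
plan(.517,.2195,.088)
print(sensors.sense()['ft_force'])
s,im,C=look('w3.png')"
```

```text
time_s: 8.05
eef_pos: [0.516, 0.2202, 0.0869]
orientation: [-0.005, 0.341, 0.94, -0.001]
ft_force: [3.0, 3.3, -1.7]
finger_gap: 0.0134
at [0.516  0.2202 0.0869] xang 140.15 units [-0.023  0.002 -0.021] j7 0.31 t 8.05 gap 0.0134
[ 3.00124732  3.30945011 -1.72974204]
```

View pics/w3.png

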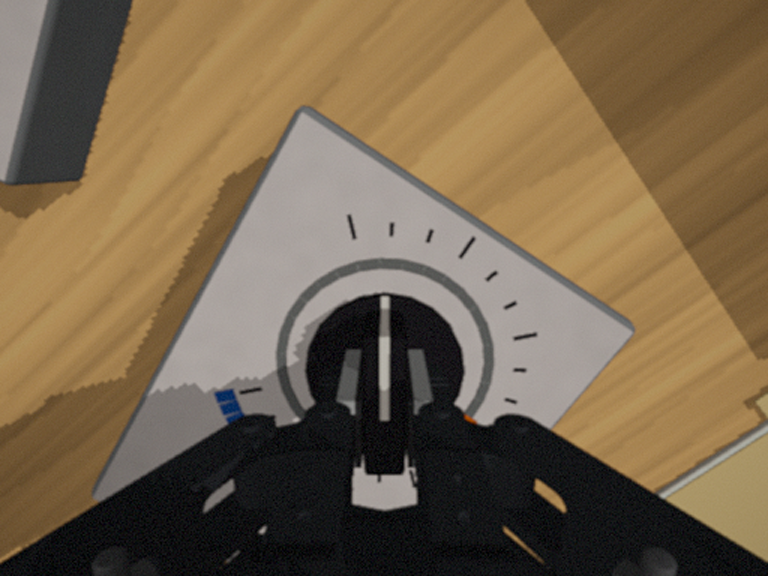

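The bar is gripped with a 13.4 mm gap and low force. Next I turn it clockwise (positive tool turn).

```bash
python3 -m inch '[[1,[0,0,0],1],[1,[0,0,0],1],[1,[0,0,0],1],[1,[0,0,0],1]]'; python3 -m inch '[[1,[0,0,0],1],[1,[0,0,0],1],[1,[0,0,0],1],[1,[0,0,0],1],[1,[0,0,0],1],[1,[0,0,0],1],[1,[0,0,0],1],[1,[0,0,0],1]]';python3 -c "
from plan import *
plan(.517,.2195,.088)"
```

```text
time_s: 8.6
eef_pos: [0.5164, 0.2205, 0.0869]
orientation: [-0.004, 0.5, 0.866, -0.002]
ft_force: [3.9, 4.7, -2.5]
finger_gap: 0.0131
time_s: 9.6
eef_pos: [0.5174, 0.2208, 0.087]
orientation: [-0.003, 0.766, 0.643, -0.002]
ft_force: [6.6, 4.4, -5.3]
finger_gap: 0.0135
at [0.5174 0.2208 0.087 ] xang 79.99 units [-0.027 -0.004 -0.02 ] j7 -0.7 t 9.6 gap 0.0135
```

```bash
python3 -m inch '[[1,[0,0,0],1],[1,[0,0,0],1],[1,[0,0,0],1],[1,[0,0,0],1],[1,[0,0,0],1],[1,[0,0,0],1],[1,[0,0,0],1],[1,[0,0,0],1],[1,[0,0,0],1],[1,[0,0,0],1],[1,[0,0,0],1],[1,[0,0,0],1]]'; python3 -m inch '[[1,[0,0,0],1],[1,[0,0,0],1],[1,[0,0,0],0.9],[1,[0,0,0],0],[1,[0,0,0],0]]';python3 -c "
from look import *
plan(.517,.2195,.088)
print(finder.find_in('scene','mug')[:0]);look('w4.png');im=get_image('top');crop(im,(85,140,205,250),6,'pics/t4.png')"
```

```text
time_s: 11.1
eef_pos: [0.5186, 0.2198, 0.087]
orientation: [-0.001, 0.985, 0.173, -0.002]
ft_force: [9.5, 3.4, -6.5]
finger_gap: 0.0133
time_s: 11.72
eef_pos: [0.5186, 0.2194, 0.087]
orientation: [-0.001, 0.999, 0.049, -0.002]
ft_force: [8.5, 2.3, -5.9]
finger_gap: 0.013
at [0.5186 0.2194 0.087 ] xang 5.59 units [-0.032 -0.005 -0.02 ] j7 -1.96 t 11.72 gap 0.013
[]
```

View pics/w4.png

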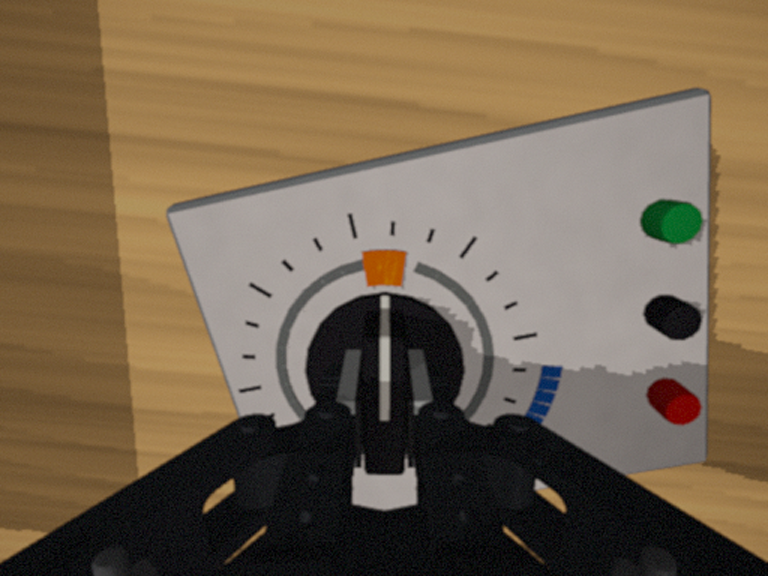

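The pointer (x≈385) lines up with the tab's middle (x≈384.5). Now I release and rise.

```bash
python3 -m inch '[[0.6,[0,0,0],0],[0.2,[0,0,0],0],[-0.5,[0,0,0],0],[-1,[0,0,0],0],[-1,[0,0,0],0],[-1,[0,0,0],0],[-1,[0,0,-0.5],0],[-1,[0,0,-0.9],0],[-1,[0,0,-0.9],0],[-1,[0,0,-0.8],0],[-1,[0,0,0],0],[-1,[0,0,0],0]]';python3 -c "
from kn import *
plan(.517,.2195,.24)
s,im,C=look('w5.png'); crop(im,(190,100,330,230),5,'pics/w5c.png'); print(knob(s,im,C,(.5172,.2195)))"
```

```text
time_s: 13.38
eef_pos: [0.5168, 0.2194, 0.241]
orientation: [0.0, 0.999, 0.049, -0.006]
ft_force: [-0.0, 1.3, -0.6]
finger_gap: 0.0855
at [0.5168 0.2194 0.241 ] xang 5.64 units [ 0.004 -0.003  0.02 ] j7 -1.94 t 13.38 gap 0.0855
{'ntab': np.int64(162), 'tab': array([0.55643277, 0.22233223]), 'nptr': np.int64(132), 'ptr': array([0.51519981, 0.22325316]), 'ends': (array([0.53874661, 0.21677858]), array([0.49594215, 0.22854837])), 'ang': np.float64(164.62553612061689)}
```

View pics/w5c.png

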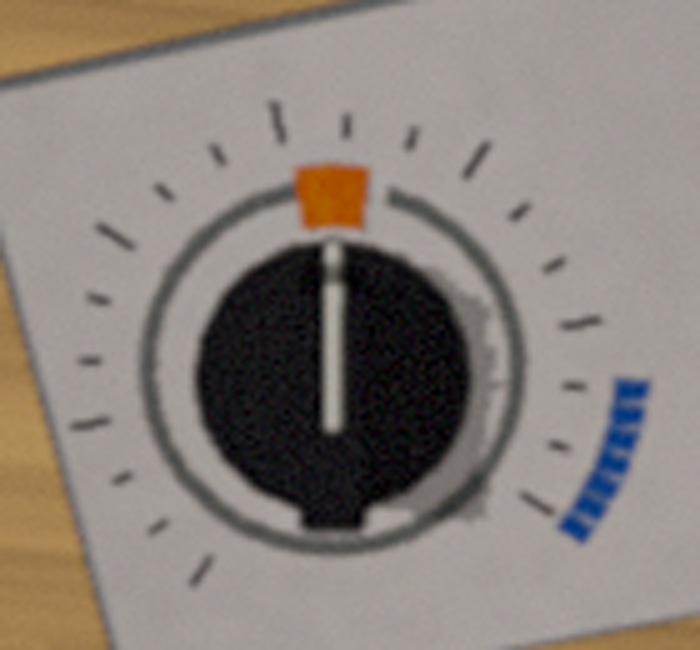

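Released; the pointer (x=333) is on the tab's centre (x=332). Next I go over the cradle to measure it.

```bash
python3 -m inch '[[-1,[0.03,0.97,0],0],[-1,[0.03,0.97,0],0],[-1,[0.03,0.97,0],0],[-1,[0.03,0.97,0],0],[-1,[0.03,0.97,0],0],[-1,[0.03,0.94,0],0],[-1,[0,0,0],1],[-1,[0,0,0],1],[-1,[0,0,0],1],[-1,[0,0,0],1],[-1,[0,0,0],0],[-1,[0,0,0],0]]';python3 -c "
from kn import *
plan(.555,-.068,.24)
s,im,C=look('w6.png');print(finder.find_in('wrist','slot'))"
```

```text
time_s: 14.92
eef_pos: [0.5542, -0.0676, 0.2405]
orientation: [0.001, 0.992, -0.124, -0.006]
ft_force: [0.3, -0.8, -0.1]
finger_gap: 0.0854
at [ 0.5542 -0.0676  0.2405] xang -14.28 units [0.018 0.003 0.009] j7 -1.74 t 14.93 gap 0.0854
[{'extent': [220.6, 99.0, 285.6, 202.7], 'score': 0.69}, {'extent': [388.4, 135.2, 456.2, 228.8], 'score': 0.53}]
```

View pics/w6.png

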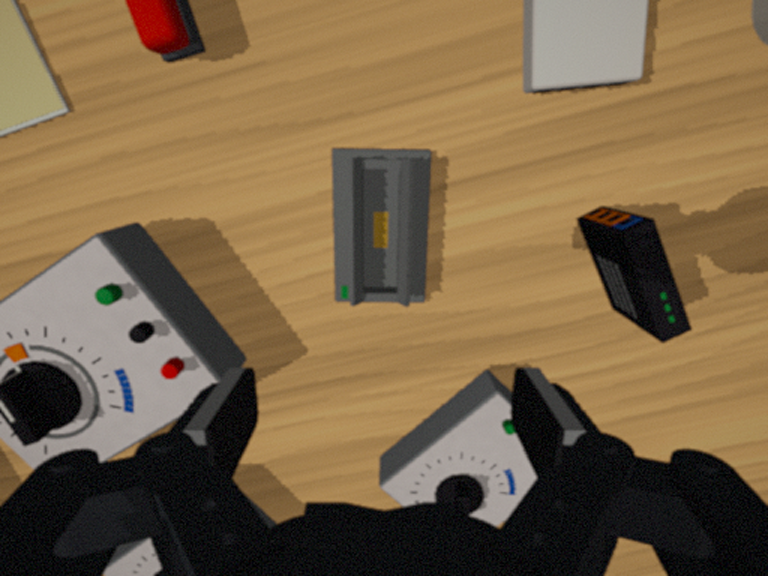

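```bash
python3 - <<'E'
import cv2
im=cv2.imread("pics/raw_w6.png"); cv2.imwrite("pics/w6c.png",cv2.resize(im[90:212,205:305],None,fx=5,fy=5,interpolation=cv2.INTER_CUBIC))
cv2.imwrite("pics/w6r.png",cv2.resize(im[130:235,375:470],None,fx=6,fy=6,interpolation=cv2.INTER_CUBIC))
E
```

```text
(no output)
```

View pics/w6c.png

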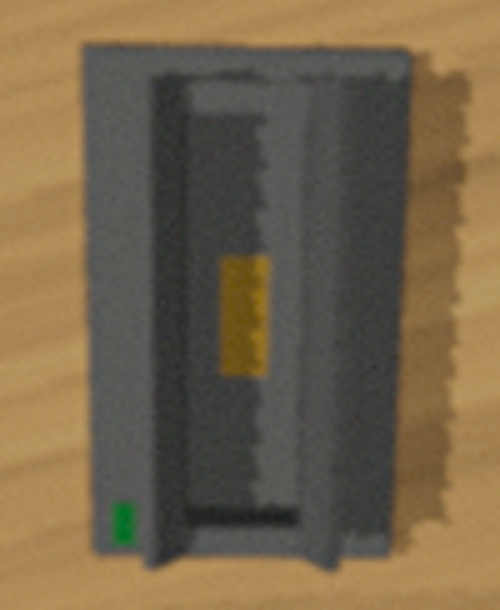

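View pics/w6r.png

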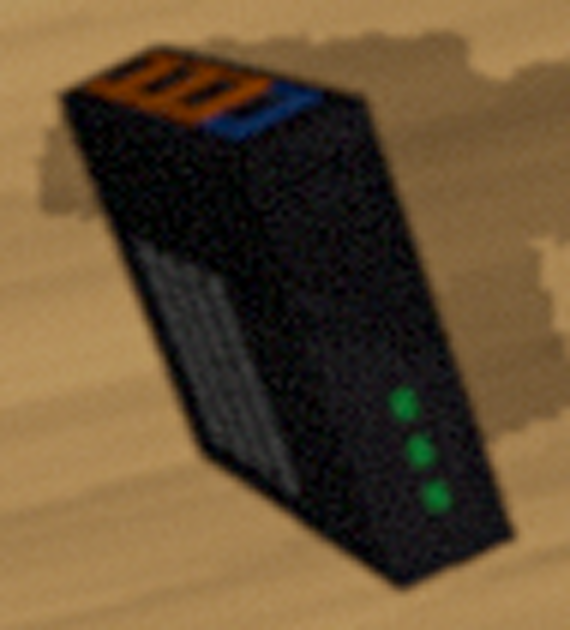

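```bash
python3 - <<'E'
from fit import *
import json
s=sensors.sense();print(s["eef_pos"]); C=cam("wrist",s); T=cam("top")
f=lambda p,x,y,k:(np.array(p,float)+.5)/k-.5+[x,y]
px=f([(84,45),(410,50),(390,553),(95,553)],205,90,5)
L=[(.065,.04,.008),(.065,-.04,.008),(-.065,-.04,.008),(-.065,.04,.008)]
x,r=fit([(C,L,px)],0,[.555,-.068,-.26]); print("cradle wrist",x,np.degrees(x[2]),r.round(1).tolist())
print("yellow",back(C,f([(244,316)],205,90,5),.008))
pt=f([(135,103),(280,145),(212,387),(58,345)],220,140,5)
x,r=fit([(T,L,pt)],0,[.555,-.068,-.26]); print("cradle top",x,np.degrees(x[2]),r.round(1).tolist())
print("yellow top",back(T,f([(169,242)],220,140,5),.008))
# inner slot edges on floor: left wall x=187ish at floor
print(back(C,f([(187,115),(187,510),(298,510)],205,90,5),.008))
L=[(.047,.012,.076),(.047,-.012,.076),(-.047,-.012,.076),(-.047,.012,.076),(.047,.012,0),(.047,-.012,0),(-.047,.012,0)]
px=f([(238,140),(365,98),(513,537),(403,587),(65,95),(155,47),(203,455)],375,130,6)
x,r=fit([(C,L,px)],0,[.487,-.248,.2]); print("router",x,np.degrees(x[2]),r.round(1).tolist())
pt=f([(570,277),(620,467),(552,495),(505,315)],220,140,5)
Lt=[L[1],L[2],L[3],L[4]]
x,r=fit([(T,Lt,pt)],0,[.487,-.248,.2]); print("router top",x,np.degrees(x[2]),r.round(1).tolist())
E
```

```text
[ 0.55441453 -0.06762939  0.24092383]
cradle wrist [ 0.56960277 -0.07004257 -0.26080133] -14.942815396018739 [[-1.0, -0.7], [1.1, -0.9], [0.7, 1.7], [-0.7, 1.1]]
yellow [[ 0.56961928 -0.06984817  0.008     ]]
cradle top [ 0.56661245 -0.06854372 -0.26580983] -15.229781525516758 [[-0.7, -0.7], [1.2, -0.4], [0.3, 0.9], [-0.5, 0.2]]
yellow top [[ 0.56734298 -0.06712575  0.008     ]]
[[ 0.6201537  -0.06865879  0.008     ]
 [ 0.52386862 -0.04266267  0.008     ]
 [ 0.51667445 -0.07083815  0.008     ]]
router [ 0.49496451 -0.25495113  0.24904171] 14.269039069107146 [[-0.5, 2.5], [0.9, -1.8], [2.8, 0.4], [0.0, 1.7], [-2.7, -0.6], [0.1, -1.8], [-0.8, 0.2]]
router top [ 0.49067614 -0.25001019  0.17840133] 10.221643220590083 [[0.7, -0.3], [-1.1, 2.0], [2.0, -1.9], [-1.2, 0.3]]
```

```bash
python3 -m inch '[[-1,[-0.06,0.98,0],0],[-1,[-0.06,0.98,0],0],[-1,[-0.06,0.98,0],0],[-1,[-0.06,0.98,0],0],[-1,[0,0,0],-1],[-1,[0,0,0],-1],[-1,[0,0,0],-1],[-1,[0,0,0],-1],[-1,[0,0,0],-1],[-1,[0,0,0],-0.6],[-1,[0,0,0],0],[-1,[0,0,0],0]]';python3 -c "
from kn import *
plan(.494,-.2545,.24)
s,im,C=look('w7.png');print(finder.find_in('wrist','router'))
crop(im,(180,80,330,220),5,'pics/w7c.png')"
```

```text
time_s: 16.52
eef_pos: [0.4943, -0.2546, 0.2421]
orientation: [-0.0, 0.993, 0.118, -0.005]
ft_force: [-0.1, -0.3, 0.6]
finger_gap: 0.0852
at [ 0.4943 -0.2546  0.2421] xang 13.6 units [-0.006 -0.003  0.042] j7 -0.89 t 16.52 gap 0.0852
[{'extent': [244.7, 123.1, 264.5, 221.2], 'score': 0.73}]
```

View pics/w7c.png

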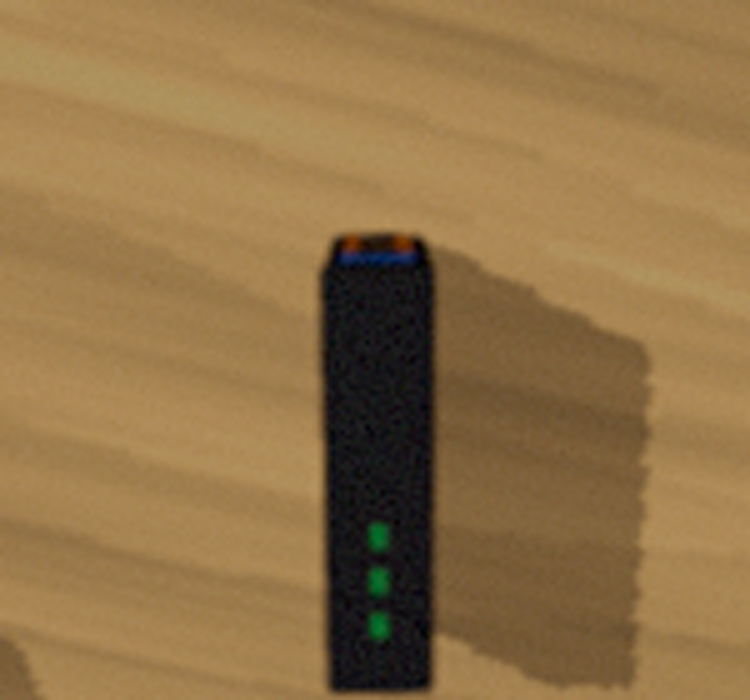

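```bash
python3 - <<'E'
from fit import *
from plan import plan
s=sensors.sense();C=cam("wrist",s)
f=lambda p,x,y,k:(np.array(p,float)+.5)/k-.5+[x,y]
L=[(.047,.012,.076),(.047,-.012,.076),(-.047,-.012,.076),(-.047,.012,.076)]
px=f([(325,264),(432,264),(430,689),(331,689)],180,80,5)
x,r=fit([(C,L,px)],0,[.487,-.248,.2]); print("router",x,np.degrees(x[2]),r.round(1).tolist())
g=f([(379,538),(379,582),(379,628)],180,80,5); G=back(C,g,.076); print(G, np.degrees(np.arctan2(*(G[0]-G[2])[1::-1])))
plan(x[0],x[1],.24)
E
```

```text
router [ 0.49501939 -0.25479128  0.24221725] 13.878026084639904 [[-1.3, -0.7], [1.3, -0.8], [1.0, 1.1], [-1.0, 1.2]]
[[ 0.48424409 -0.25728622  0.076     ]
 [ 0.47467354 -0.25960516  0.076     ]
 [ 0.46446788 -0.26207798  0.076     ]] 13.62024872718662
at [ 0.4944 -0.2545  0.2421] xang 13.62 units [0.012 0.008 0.042] j7 -0.89 t 16.62 gap 0.0856
```

```bash
python3 -m inch '[[-1,[0.01,0.01,0.9],0],[-1,[0,0,0.9],0],[-1,[0,0,0.8],0],[-1,[0,0,0.6],0],[-1,[0,0,0.42],0],[-1,[0,0,0],0],[-1,[0,0,0],0]]';python3 -c "
from kn import *
plan(.495,-.2548,.061)
s,im,C=look('w8.png');print(s['ft_force'])"
```

```text
time_s: 17.5
eef_pos: [0.4937, -0.2553, 0.0621]
orientation: [-0.0, 0.993, 0.119, -0.005]
ft_force: [0.7, 0.4, 1.1]
finger_gap: 0.0855
at [ 0.4937 -0.2553  0.0621] xang 13.63 units [ 0.028 -0.004  0.021] j7 -0.85 t 17.5 gap 0.0855
[0.73726187 0.36308969 1.13062528]
```

View pics/w8.png

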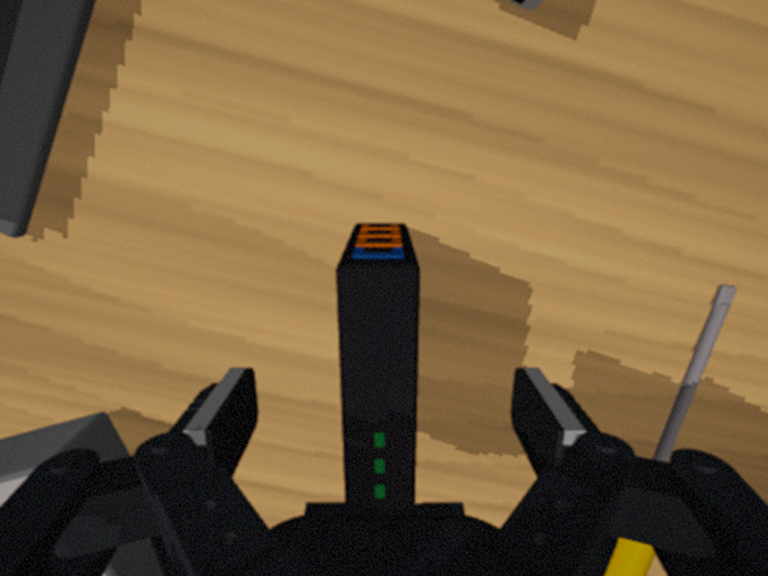

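The router is centred at x≈379 against a pad midline of 385. That is about 1.5 mm off, so I nudge and close.

```bash
python3 -m inch '[[-1,[0.02,-0.03,0.02],0],[-0.3,[0,0,0],0],[0,[0,0,0],0],[0.3,[0,0,0],0],[1,[0,0,0],0],[1,[0,0,0],0],[1,[0,0,0],0],[1,[0,0,0],0]]' 40;python3 -c "
from kn import *
plan(.495,-.2548,.061)
s,im,C=look('w9.png');print(s['ft_force'])"
```

```text
time_s: 18.55
eef_pos: [0.4938, -0.2535, 0.0603]
orientation: [-0.0, 0.993, 0.119, -0.005]
ft_force: [0.3, 0.1, 1.6]
finger_gap: 0.0232
at [ 0.4938 -0.2535  0.0603] xang 13.64 units [ 0.017  0.031 -0.015] j7 -0.86 t 18.55 gap 0.0232
[0.30254581 0.10902469 1.62676172]
```

View pics/w9.png

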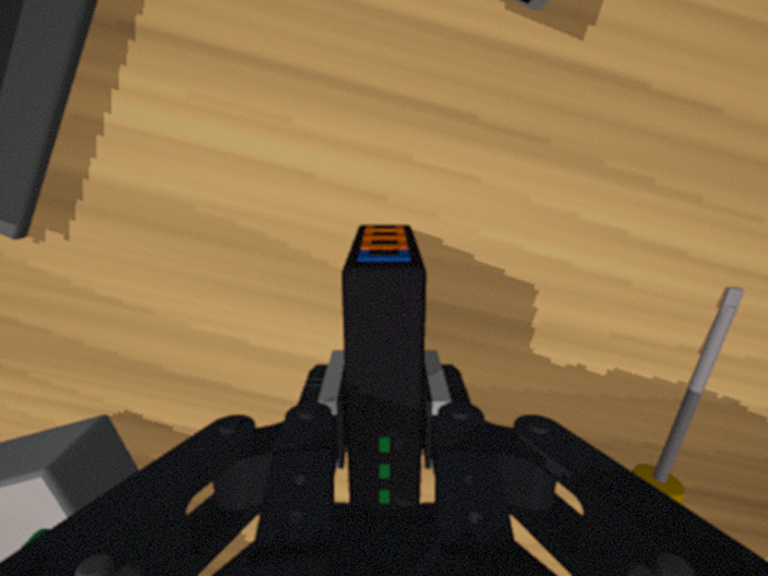

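```bash
python3 -c "
from kn import *
s=sensors.sense();C=cam('wrist',s);A=toolaxes(s)
P=back(C,(np.array([(345,268),(424,268)])+.5)/1.5-.5,.076); print((P-s['eef_pos'])@A)"
python3 -m inch '[[1,[0,0,-0.4],0],[1,[0,0,-0.8],0],[1,[0,0,-0.8],0],[1,[0,0,0],0],[1,[0,0,0],0]]' 40;python3 -c "
from kn import *
plan(.5696,-.07,.16)
s,im,C=look('w10.png');print(s['ft_force'])"
```

```text
[[ 0.04647202 -0.00949009 -0.01618927]
 [ 0.04649273  0.01194543 -0.01622594]]
time_s: 19.23
eef_pos: [0.4939, -0.2528, 0.159]
orientation: [-0.001, 0.993, 0.119, -0.006]
ft_force: [-1.1, -0.1, -1.4]
finger_gap: 0.0232
at [ 0.4939 -0.2528  0.159 ] xang 13.65 units [ 2.333 -3.195 -0.038] j7 -0.88 t 19.23 gap 0.0232
[-1.11256458 -0.05987665 -1.43565528]
```

View pics/w10.png

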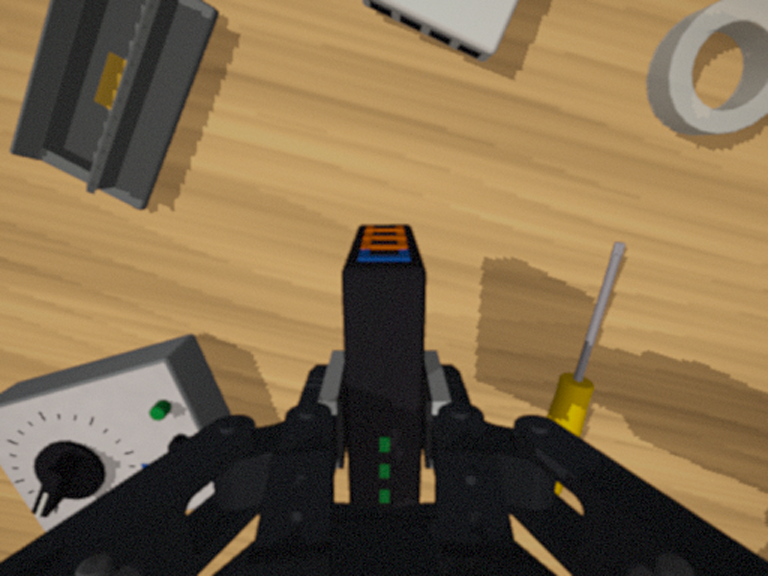

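```bash
python3 -m inch '[[1,[0.58,-0.8,0],0],[1,[0.58,-0.8,0],0],[1,[0.58,-0.8,0],0],[1,[0.58,-0.82,0],0],[1,[0,0,0],1],[1,[0,0,0],1],[1,[0,0,0],1],[1,[0,0,0],1],[1,[0,0,0],1],[1,[0,0,0],0.7],[1,[0,0,0],0],[1,[0,0,0],0]]';python3 -c "
from kn import *
plan(.5685,-.069,.16)
s,im,C=look('w11.png');print(s['ft_force'])"
```

```text
time_s: 20.78
eef_pos: [0.5689, -0.0694, 0.1581]
orientation: [0.001, 0.992, -0.129, -0.006]
ft_force: [-0.2, 0.5, -1.8]
finger_gap: 0.0236
at [ 0.5689 -0.0694  0.1581] xang -14.8 units [-0.01  -0.005 -0.037] j7 -1.73 t 20.77 gap 0.0236
[-0.18831349  0.49011481 -1.75440882]
```

View pics/w11.png

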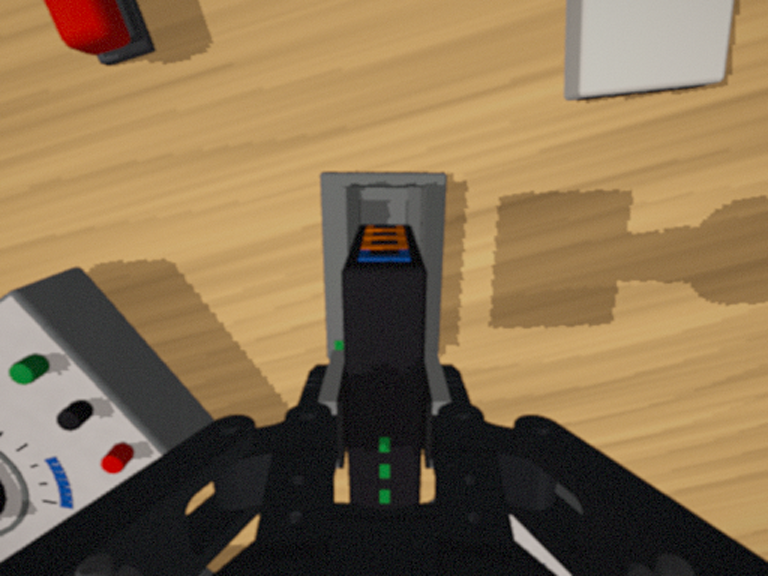

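```bash
python3 - <<'E'
import cv2
im=cv2.imread("pics/raw_w11.png"); cv2.imwrite("pics/w11c.png",cv2.resize(im[105:245,205:305],None,fx=6,fy=6,interpolation=cv2.INTER_CUBIC)[:,:])
E
```

```text
(no output)
```

View pics/w11c.png

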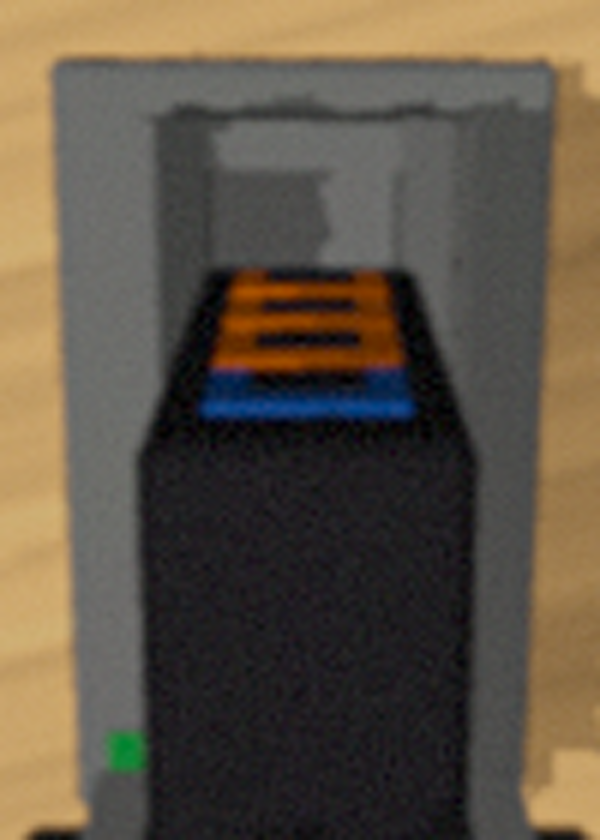

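```bash
python3 - <<'E'
from h import *
s=sensors.sense();C=cam('wrist',s);A=toolaxes(s)
f=lambda p:(np.array(p,float)+.5)/6-.5+[205,105]
def tl(p,z): return (((back(C,f(p),z)-s['eef_pos'])@A)*1000).round(2)
print("foot front",tl([(53,63),(553,67)],.008), "expect x=+65")
print("foot mid sides y600",tl([(75,600),(532,600)],.008))
print("end wall top z.026",tl([(310,113)],.026),"floor",tl([(212,170),(395,170)],.008),"expect 50")
zb=s['eef_pos'][2]-.0603
print("router bottom front",tl([(212,272),(408,272)],zb)," top",tl([(140,455),(475,455)],zb+.076))
print(A.round(3))
E
```

```text
foot front [[ 66.37 -38.87 149.53]
 [ 65.81  38.97 149.81]] expect x=+65
foot mid sides y600 [[-22.39 -39.02 150.56]
 [-22.42  39.2  150.84]]
end wall top z.026 [[ 59.9    1.1  131.74]] floor [[ 50.   -14.41 149.8 ]
 [ 50.01  14.6  149.91]] expect 50
router bottom front [[47.28 -9.65 59.72]
 [47.29 11.81 59.8 ]]  top [[ 46.19 -10.52 -16.28]
 [ 46.18  12.25 -16.2 ]]
[[ 0.967 -0.256 -0.012]
 [-0.256 -0.967 -0.   ]
 [-0.012  0.004 -1.   ]]
```

The slot floor is centred at tool y≈0.1 mm and its end wall is at 50 mm. The router is at y≈+1.0 mm and its front is at about 46.7 mm, so only a ~1 mm correction is needed before lowering in stages.

```bash
python3 -m inch '[[1,[0.015,-0.02,0.4],0],[1,[0,0,0.4],0],[1,[0,0,0.2],0],[1,[0,0,0],0],[1,[0,0,0],0]]';python3 -c "
from kn import *
plan(.5689,-.0694,.0683)
s,im,C=look('w12.png');print(s['ft_force']); crop(im,(205,105,305,245),6,'pics/w12c.png')"
```

```text
time_s: 21.45
eef_pos: [0.5705, -0.0688, 0.11]
orientation: [0.001, 0.992, -0.129, -0.005]
ft_force: [0.2, -0.8, -1.7]
finger_gap: 0.0233
at [ 0.5705 -0.0688  0.11  ] xang -14.86 units [-0.02   0.017  0.834] j7 -1.73 t 21.45 gap 0.0233
[ 0.17473982 -0.81384005 -1.65163523]
```

View pics/w12c.png

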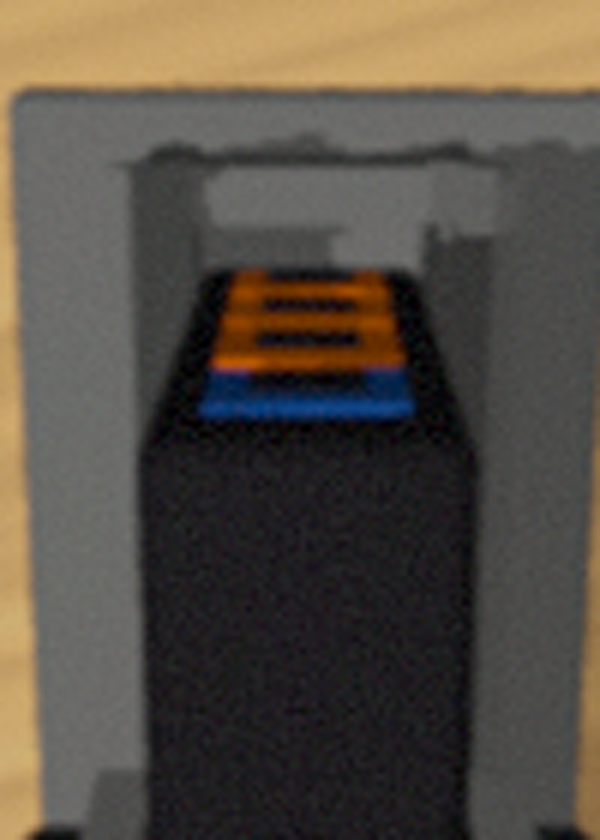

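```bash
python3 - <<'E'
from h import *
s=sensors.sense();C=cam('wrist',s);A=toolaxes(s)
f=lambda p:(np.array(p,float)+.5)/6-.5+[205,105]
def tl(p,z): return (((back(C,f(p),z)-s['eef_pos'])@A)*1000).round(2)
print("foot front",tl([(14,95),(600,92)],.008))
print("floor",tl([(203,230),(428,235)],.008))
print("end wall top z.026",tl([(310,160)],.026))
zb=s['eef_pos'][2]-.0603
print("router bottom front",tl([(212,272),(408,272)],zb))
E
```

```text
foot front [[ 63.97 -37.28 101.48]
 [ 64.38  38.67 101.69]]
floor [[ 46.59 -13.09 101.7 ]
 [ 45.94  16.77 101.79]]
end wall top z.026 [[57.26  1.08 83.65]]
router bottom front [[47.26 -9.66 59.86]
 [47.27 11.81 59.92]]
```

```bash
python3 - <<'E'
import cv2,numpy as np
im=cv2.imread("pics/raw_w12.png").astype(float)
a=im[115:155,205:310]; a=np.clip((a-30)*2.2,0,255).astype(np.uint8)
a=cv2.resize(a,None,fx=7,fy=7,interpolation=cv2.INTER_LANCZOS4)
b=cv2.imread("pics/raw_w6.png").astype(float)[95:145,215:295]; b=np.clip((b-30)*2.2,0,255).astype(np.uint8); b=cv2.resize(b,None,fx=6,fy=6,interpolation=cv2.INTER_LANCZOS4)
o=np.zeros((a.shape[0]+b.shape[0],a.shape[1],3),np.uint8); o[:a.shape[0]]=a; o[a.shape[0]:,:b.shape[1]]=b
cv2.imwrite("pics/enh.png",o); print(o.shape)
g=im.mean(2)
print("col232",g[118:152,228:236].mean(1).round().astype(int).tolist())
print("col265",g[118:152,262:268].mean(1).round().astype(int).tolist())
E
```

```text
(580, 735, 3)
col232 [151, 119, 88, 92, 103, 108, 107, 107, 107, 108, 100, 81, 63, 57, 60, 63, 65, 63, 64, 64, 65, 64, 65, 64, 64, 64, 64, 65, 64, 64, 64, 65, 65, 64]
col265 [158, 129, 91, 90, 103, 106, 107, 106, 106, 107, 108, 104, 82, 57, 67, 97, 107, 107, 105, 106, 106, 106, 106, 106, 105, 103, 105, 106, 107, 108, 104, 82, 53, 40]
```

View pics/enh.png

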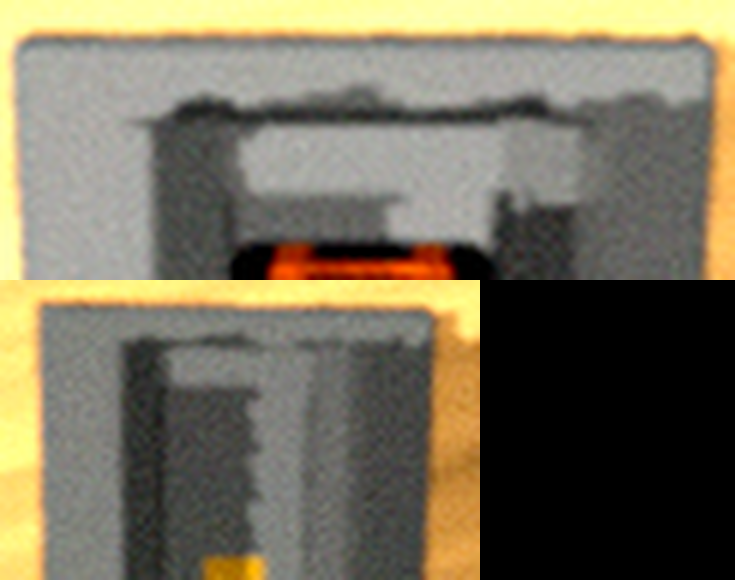

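```bash
python3 - <<'E'
from h import *
s=sensors.sense();C=cam('wrist',s);A=toolaxes(s)
f=lambda p:(np.array(p,float)+.5)/6-.5+[205,105]
def tl(p,z): return (((back(C,f(p),z)-s['eef_pos'])@A)*1000).round(2)
for z in (.026,):
  print("inner edge",tl([(203,229),(428,229)],z),"outer top",tl([(310,168)],z))
s2=dict(s); s2['eef_pos']=np.array([.5689,-.0694,.1581]); q=s['orientation']
C=cam('wrist',s2)
s=s2
print("w11 inner",tl([(212,170)],.026))
s3=dict(s); s3['eef_pos']=np.array([.5544,-.0676,.2409]); s3['orientation']=np.array([.001,.992,-.124,-.006])
C=cam('wrist',s3)
p=back(C,(np.array([(225,112)])+.5)/5-.5+[205,90],.026); print("w6 inner edge world",p, "rel TCP now",((p-np.array([.5705,-.0688,.11]))@A*1000).round(2))
E
```

```text
inner edge [[ 48.97 -12.01  83.68]
 [ 48.97  15.53  83.76]] outer top [[56.31  1.08 83.65]]
w11 inner [[ 51.67 -13.41 131.62]]
w6 inner edge world [[ 0.61895562 -0.07808548  0.026     ]] rel TCP now [[49.95 -3.69 83.56]]
```

Corrected reading: the visible line is the end wall's inner top edge, at 48.97 mm against the router front at 47.27 mm. Ideal clearance is 3 mm, so I shift about -0.8 mm in x and +0.5 mm in y, then lower.

```bash
python3 -m inch '[[1,[-0.015,0.01,0],0],[1,[0,0,0.15],0],[1,[0,0,0.15],0],[1,[0,0,0.1],0],[1,[0,0,0.1],0],[1,[0,0,0],0],[1,[0,0,0],0]]';python3 -c "
from kn import *
plan(.5689,-.0694,.0683)
s,im,C=look('w13.png');print(s['ft_force']); crop(im,(205,105,305,245),6,'pics/w13c.png');im=get_image('scene');crop(im,(200,150,330,250),5,'pics/s13.png')"
```

```text
time_s: 22.38
eef_pos: [0.5689, -0.069, 0.0843]
orientation: [0.001, 0.992, -0.129, -0.005]
ft_force: [-0.4, 0.5, -1.0]
finger_gap: 0.0232
at [ 0.5689 -0.069   0.0843] xang -14.86 units [0.004 0.006 0.321] j7 -1.72 t 22.38 gap 0.0232
[-0.40213971  0.54787101 -0.97356139]
```

View pics/w13c.png

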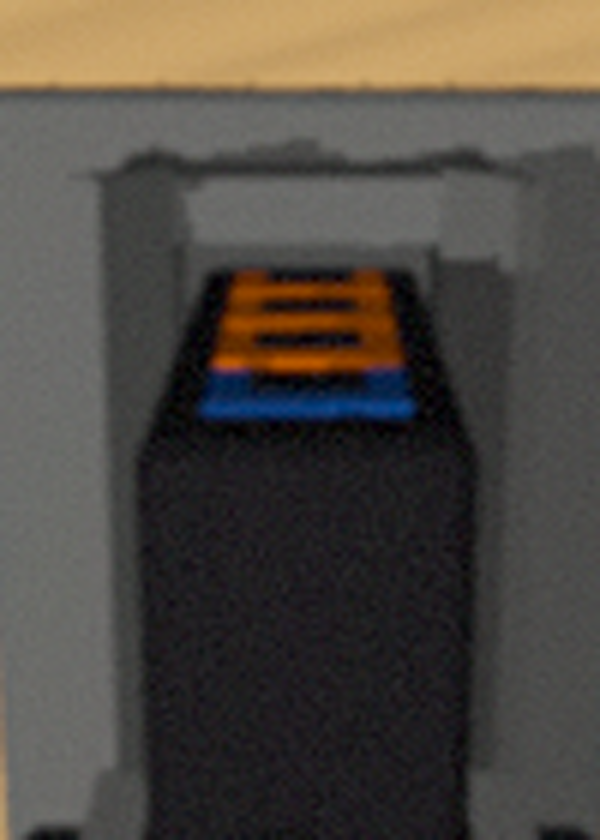

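View pics/s13.png

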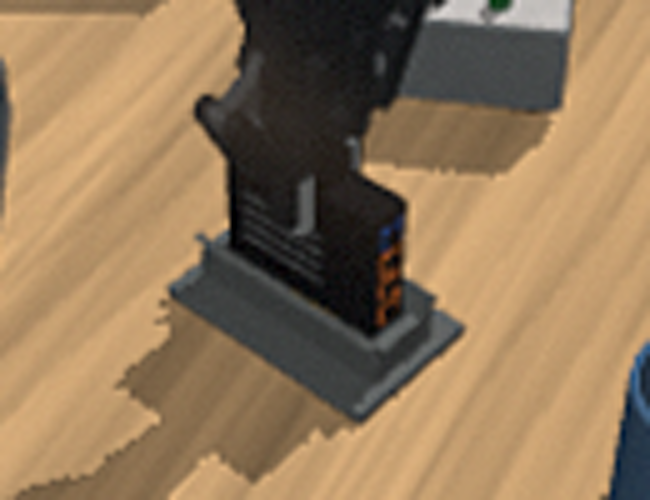

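The router is between the walls with even gaps: about 30 px on the left, 27 px on the right and about 2.5 mm to the end wall. No contact force shows. I'll lower the remaining ~16 mm slowly.

```bash
python3 -m inch '[[1,[0,0,0.08],0],[1,[0,0,0.08],0],[1,[0,0,0.06],0],[1,[0,0,0.04],0],[1,[0,0,0.02],0],[1,[0,0,0],0],[1,[0,0,0],0]]';python3 -c "
from kn import *
plan(.5689,-.069,.0683)
print(sensors.sense()['ft_force'])"
```

```text
time_s: 23.35
eef_pos: [0.5687, -0.069, 0.0703]
orientation: [0.001, 0.992, -0.129, -0.005]
ft_force: [0.2, 0.4, -1.5]
finger_gap: 0.0235
at [ 0.5687 -0.069   0.0703] xang -14.86 units [ 0.003 -0.002  0.041] j7 -1.72 t 23.35 gap 0.0235
[ 0.17109146  0.41100704 -1.52988841]
```

Still carrying the full weight (about -1.5 N) and 2 mm above the expected floor. I continue in half-millimetre steps.

```bash
python3 -m inch '[[1,[0,0,0.02],0],[1,[0,0,0.01],0],[1,[0,0,0],0],[1,[0,0,0],0]]'; python3 -m inch '[[1,[0,0,0.01],0],[1,[0,0,0],0],[1,[0,0,0],0]]';python3 -m inch '[[1,[0,0,0.01],0],[1,[0,0,0],0],[1,[0,0,0],0]]'
```

```text
time_s: 23.85
eef_pos: [0.5686, -0.0691, 0.0687]
orientation: [0.001, 0.992, -0.129, -0.005]
ft_force: [-1.1, -0.1, -0.7]
finger_gap: 0.0232
time_s: 24.22
eef_pos: [0.5687, -0.0691, 0.0683]
orientation: [0.001, 0.992, -0.129, -0.005]
ft_force: [0.1, -0.7, -0.6]
finger_gap: 0.0231
time_s: 24.6
eef_pos: [0.5687, -0.0691, 0.0683]
orientation: [0.001, 0.992, -0.129, -0.005]
ft_force: [-2.7, -0.8, 5.7]
finger_gap: 0.0234
```

Floor contact came at TCP z=0.0683, as predicted, with the force turning to +5.7 N. I release and rise straight up.

```bash
python3 -m inch '[[0.3,[0,0,0],0],[0.1,[0,0,0],0],[-0.2,[0,0,0],0],[-0.6,[0,0,0],0],[-1,[0,0,0],0],[-1,[0,0,0],0],[-1,[0,0,-0.3],0],[-1,[0,0,-0.8],0],[-1,[0,0,-1],0],[-1,[0,0,-1],0],[-1,[0,0,-0.3],0],[-1,[0,0,0],0]]';python3 -c "
from kn import *
plan(.5689,-.069,.24)
s,im,C=look('w14.png');print(s['ft_force']); crop(im,(195,80,315,220),5,'pics/w14c.png');im=get_image('scene');crop(im,(160,90,330,250),4,'pics/s14.png');print(finder.find_in('scene','router')[:1])"
```

```text
time_s: 26.1
eef_pos: [0.571, -0.069, 0.2392]
orientation: [0.001, 0.992, -0.129, -0.004]
ft_force: [0.1, -0.0, -0.3]
finger_gap: 0.0858
at [ 0.571  -0.069   0.2392] xang -14.86 units [-0.041  0.011 -0.015] j7 -1.74 t 26.1 gap 0.0858
[ 0.06012163 -0.02455467 -0.34927386]
[{'extent': [243.9, 181.4, 280.7, 215.3], 'score': 0.58}]
```

View pics/w14c.png

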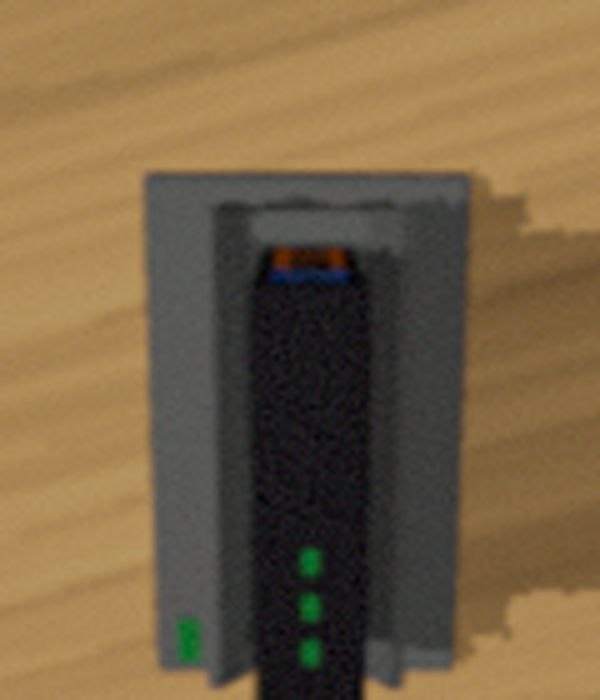

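View pics/s14.png

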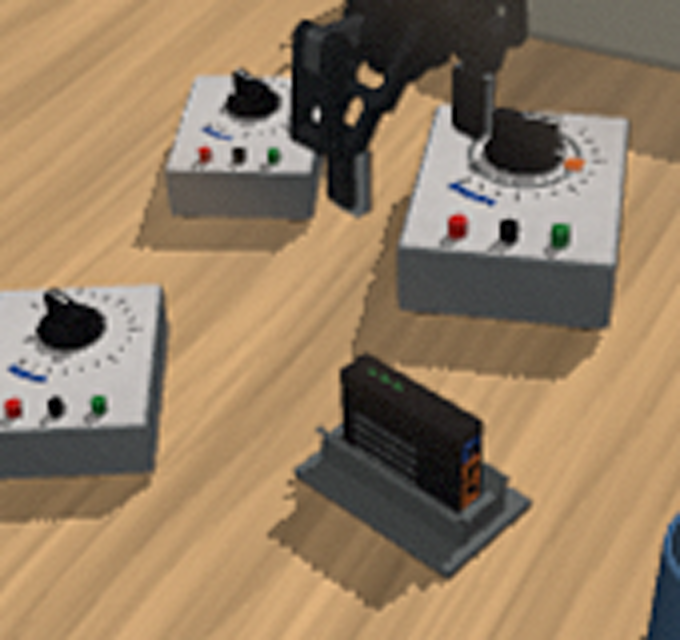

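The router stands upright in the slot, released. One last check of the top view, covering the knob and bystanders, before handing in.

```bash
python3 -c "
from fit import *
im=get_image('top'); C=cam('top'); crop(im,(0,0,512,384),1.5,'pics/t15.png')
for n in ['mug','tape','stapler','white_switch','driver']:
    print(n,[np.round(d['extent'],0).tolist() for d in finder.find_in('top',n)[:1]])
s=sensors.sense(); W=cam('wrist',s)
px=(np.array([(252,286),(371,286),(310,562),(310,607),(310,653)],float)+.5)/5-.5+[195,80]
P=back(W,px,.084); m=P[:2].mean(0); d=P[2]-P[4]; a=np.arctan2(d[1],d[0]); print('yaw',np.degrees(a),'centre',m[:2]-.047*np.array([np.cos(a),np.sin(a)]))
"
```

```text
mug []
tape [[376.0, 143.0, 406.0, 166.0]]
stapler [[206.0, 71.0, 213.0, 125.0]]
white_switch [[309.0, 120.0, 346.0, 166.0]]
driver []
yaw -14.786314228556217 centre [ 0.56695009 -0.07052851]
```

View pics/t15.png

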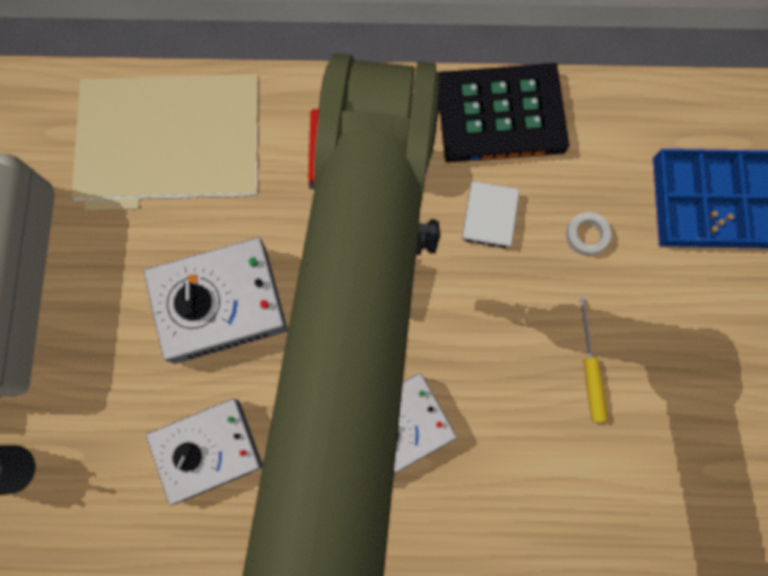

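```bash
python3 -c "
from bench import job
print(job.sign_off())"
```

```text
the job is handed in; nothing more can be done
None
```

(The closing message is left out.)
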